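Set the kick leg of a glass-tube rest and hold its frame up

ROBOT

A 6-joint arm with a two-finger parallel gripper is mounted at the origin on the work surface. World frame = base frame: x ahead of the robot, y to its left, z up, the work surface at z = 0. Lengths are in m, angles in rad, forces in N, time in s.
With the tool pointing down it reaches from about 0.35 to 0.775 m from the base axis. Payload 7.3 kg.
Tool frame: the origin (TCP) lies midway between the tips of the shut fingers; the grasp point (between the pads) lies grasp_offset behind it (grasp_offset is the distance from the TCP to the grasp point, in m); z points along the fingers, y is the line along which they close (so a half turn about z gives the same grasp; the last joint's range is limited). The gripper opens to 92 mm and grips with 3 to 60 N. Pads are 19 mm wide; open, the fingers measure 130 mm over their backs; the gripper's body (75 mm by 190 mm) begins 47 mm behind the grasp point.
Start: joints at [-1.49, 0.342, 1.524, -0, 1.275, -0.146], TCP at [0.118, -0.512, 0.227] pointing down, gripper open.
Joint ranges: [-2.53, 2.53], [-0.77, 2.02], [0.04, 2.7], [-1, 4.14], [0.28, 2.66], [-3.11, 3.11]. Speed limits (rad/s): [2.57, 2.57, 3.14, 3.14, 3.14, 3.14].

INTERFACE

Orientations are given as [roll, pitch, yaw] about the fixed x, y, z axes, in that order (R = Rz(yaw) Ry(pitch) Rx(roll)).
In Python, from cell import * gives the robot as it stands.
- The arm moves only by the tool step_arm, never from a script. Its argument "plan" is a list of rows, each a list of 5 numbers: the closure, from -1 (fully open) to 1 (shut), then the shift along the tool's x, y, z in m, then the turn about the tool's z in rad. In form: [[hand, x, y, z, twist], ...]. A call has 1 to 20 rows; each row is the pose to reach, as a shift and turn from the pose commanded when the call began, along the tool's axes at that moment; what a row does not reach only later rows make up. A row lasts 1/8 s, in which the tool goes at most 62.5 mm and 10.7 degrees, less where a joint would pass 70% of its speed; a pose out of reach is approached as far as the arm can. A call with a gripper value outside its range is refused whole. The fingers move at their own pace and stop on an object; "grip_force" is the grip in N (left out, the last holds). Time passes only in rows, so rows that repeat a pose let the fingers close. It gives the time, the measured TCP pose, the force, the opening and the grip force at its end, in the units of the state.
- observe(): the state, without advancing time (a new reading comes with each control period).
- read_camera(name): name is "side" or "top"; returns a dict with "img" (400x640x3 uint8, red, green, blue), "range_z" (400x640 float32, m along the optical axis (not along the pixel's ray), 0 where there is no reading), "fx", "fy", "cx", "cy" (pixels), "R" (3x3) and "t" (3): a world point X has camera coordinates R X + t. Camera axes: x right, y down, z forward; pixel columns grow to the right and rows downward; lengths in m; the calibration is good to about 2 mm. A picture is of the moment at which its call begins.
- hand_in(): hands the job in; it is judged then, once.
The state is a dict: "time": time; "qpos": joint angles; "qvel": joint speeds; "joint_efforts": joint torques, N m; "tool_pos": TCP position; "tool_rot": TCP orientation; "contact_force": force on the tool from outside, world axes, zero at the start; "torque": the same for the moment, N m; "opening": finger opening in m; "grip_force": force on a finger pad.
Only numpy, scipy, OpenCV 4.12 (cv2) and the standard library are available. Lean on these libraries where they do the work, as an engineer would, in place of code of your own. Each camera call takes 0.05 s, during which the arm holds its last target. There are 200 camera calls.

TASK

The roller rest for glass tubes leans back on its buffers with its kick leg folded out to the side. First, while the frame still leans, flip the leg down over centre to its stop; then raise the frame until it is upright with the leg's foot pressing lightly on the base plate, and finish while holding it there with the gripper, because it falls back if let go. Do not let the frame drop back on the way, and leave the glassware, corks and tools around it where they are.

Things in the scene. Friction and masses are not known exactly. Their poses are not given: they have to be found in the camera images.
- rest: The tube rest's fixed steel base plate, 240 x 220 mm, 12 mm thick, bolted to the bench; origin at the centre of its underside. Its x axis points from the plate's leg side (nearer the robot) to the side to which the frame leans, its y axis runs along the frame's hinge. The frame's hinge axis lies along y through the point 30 mm above the origin. Two rubber-tipped buffer posts, 94 mm high, stand 40 to 64 mm behind the hinge at y = +-70 mm.
- frame (a joint): Tip angle of the frame about its hinge: 0 = upright, positive = leaning back (+x of the plate), about 0.48 = resting on its buffers (start). It turns freely, weighs 0.7 to 0.95 kg and its heavy drive hub at the back makes it fall back, even from upright, unless held; holding takes about 1 N at the top bar when upright and 2 to 3 N when leaning. Without the leg it could tip on past upright to -0.25.
- bar (a point): Middle of the frame's top bar, a round bar 14 mm in diameter and 126 mm clear between the two 14 mm square uprights, 210 mm from the hinge axis. The window below it is free for 80 mm down to two black roller discs. The place to hold the frame.
- leg (a joint): Angle of the kick leg: 0 = folded (start; it sticks out sideways to the plate's +y side, 20 degrees above level), growing as it swings down, in the plane of the frame, to its stop at 2.02 = down, just past plumb. An over-centre spring pushes it back to folded below about 1.15 and snaps it to the stop beyond; pushing it takes about 2 to 3 N near the foot.
- pivot (a point): Centre of the circle on which the leg's foot swings: on the leg's pivot axis (parallel to the frame's own x axis, i.e. the plate's x axis tipped with the frame), 50 mm in front of the pivot. It lies on the +y upright's side, 125 mm above the bench when the frame is upright.
- foot (a point): Centre of the leg's rubber ball foot, 18 mm in diameter, 104.5 mm from point pivot. The outer 70 % of the leg is a straight round steel rod, 10 mm in diameter, lying on the line from pivot to foot. With the leg down and the frame upright (0) the ball just stands on the base plate, on the side opposite the buffers; with the frame leaning the ball of the lowered leg hangs about 35 mm above the plate.
- beaker: Bystander: clear glass beaker, 66 mm across, 85 mm tall; origin under its centre
- jar: Bystander: amber jar with white cap, 60 mm across, 85 mm tall; origin under its centre
- tape: Bystander: paper tape roll lying flat, 90 mm across, 24 mm tall; origin under its centre
- bung0: Bystander: cork bung, 34 mm across, 30 mm tall; origin under its centre
- bung1: Bystander: second cork bung, 34 mm across, 30 mm tall; origin under its centre
- paddle: Bystander: wooden-handled paddle lying on the bench, about 280 mm long; origin under it, its long axis is x
- dish: Bystander: shallow glass dish, 100 mm across, 22 mm tall; origin under its centre

How it is judged:
By the outcome, as a careful person would: the job done as asked, in the order asked, and still so for the second after the job is handed in, while the arm keeps its last pose, push and grip.
It also fails if it takes over 48 s, if anything falls off the work surface, if the arm or the gripper's body presses on something with over 40 N, if the wrist force passes 120 N, or if a joint passes its speed limit or range.

## Working session

There is one attempt and no reset: what is moved stays moved. The work goes in short steps, Python scripts to look and compute and a tool call to move; the robot and the scene stay as the last step left them, time stands still between calls to the robot, and variables do not carry over. Pictures are saved under pics/ and viewed, at most 10 in all, crops included, and the job is handed in when it is done.

Besides the shell and the picture viewer there is one more tool, called after "Call:" as name([rows], argument=value, ...), one row to a line, values as JSON. step_arm: Moves the arm, as the interface text tells. Its arguments: {"type":"object","properties":{"plan":{"type":"array","items":{"type":"array","items":{"type":"number"}}},"grip_force":{"type":"number"}},"required":["plan"]}

```bash
ls; mkdir -p pics; cat > h.py <<'E'
from cell import *
import numpy as np, cv2
def snap(n):
    c=read_camera(n); return c
def pts(c):
    v,u=np.mgrid[0:400,0:640]; z=c["range_z"]
    P=np.stack([(u-c["cx"])/c["fx"]*z,(v-c["cy"])/c["fy"]*z,z],-1)
    W=(P-c["t"])@c["R"]; W[z<=0]=np.nan
    return W
def proj(c,X):
    p=c["R"]@np.array(X)+c["t"]; return c["fx"]*p[0]/p[2]+c["cx"],c["fy"]*p[1]/p[2]+c["cy"]
E
python3 - <<'E'
from h import *
for n in("side","top"):
    c=snap(n); cv2.imwrite(f"pics/{n}0.png",c["img"][:,:,::-1]); np.savez(f"{n}0.npz",**c)
    print(n,c["fx"],c["cx"],c["cy"],np.round(-c["R"].T@c["t"],3),np.round(c["R"],3).tolist())
s=observe();print(s)
print(grasp_offset) if 'grasp_offset' in globals() else print([k for k in globals()])
E
```

```text
pics
side 464.7376082888535 330.725342062639 200.16021932161345 [ 0.329 -0.736  0.724] [[0.95, -0.312, -0.023], [-0.197, -0.54, -0.818], [0.243, 0.782, -0.574]]
top 407.7870651694241 323.7139616821915 192.5189654720596 [0.385 0.04  1.056] [[-0.099, -0.995, 0.001], [-0.975, 0.097, -0.201], [0.2, -0.021, -0.98]]
{'time': 0.1, 'qpos': array([-1.49000847e+00,  3.42660549e-01,  1.52490012e+00, -2.54324379e-05,
        1.27542382e+00, -1.46006784e-01]), 'qvel': array([ 0.00033414, -0.00185245, -0.00208272, -0.00090844,  0.00162308,
        0.00152384]), 'joint_efforts': array([ 1.67834471e-03, -4.32004452e+01, -2.44693869e+01,  7.18878047e-02,
        5.26035775e-02, -4.65901928e-05]), 'tool_pos': array([ 0.11803015, -0.51118869,  0.22611804]), 'tool_rot': array([-3.14021208e+00, -1.78434886e-04,  2.26801940e-01]), 'contact_force': array([-0.69696651, -0.22492635, -0.79882148]), 'torque': array([ 0.06020844, -0.01915859, -0.003306  ]), 'grip_force': 0.0, 'opening': 0.09136757005021903}
0.0188
```

View pics/side0.png

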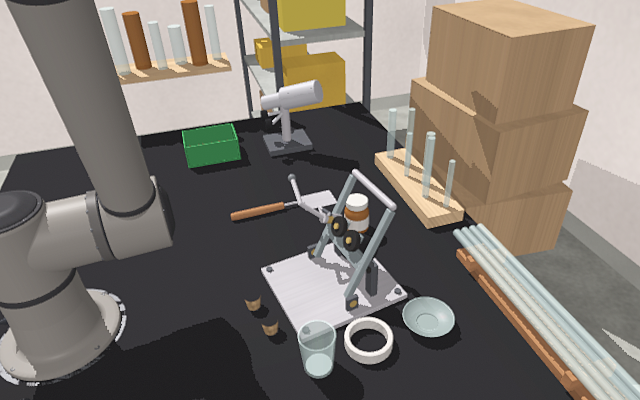

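View pics/top0.png

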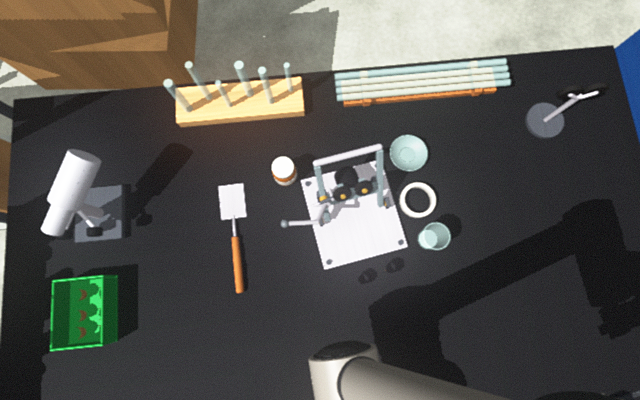

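The top view shows the plate around (355,220), the bar from (315,163) to (381,148) and the foot ball at about (285,224). In the side view the foot is at about (292,178) and the bar runs (355,173)-(393,207).

```bash
python3 - <<'E'
from h import *
A=[]
C={n:dict(np.load(f"{n}0.npz")) for n in("side","top")}
c=C["top"];W=pts(c);im=c["img"].astype(int)
z=W[...,2]
box=np.zeros((400,640),bool);box[140:280,270:415]=1
m=box&(im.min(-1)>150)&(abs(z-.012)<.006)
n,l,st,_=cv2.connectedComponentsWithStats(m.astype(np.uint8));k=1+np.argmax(st[1:,4]);m=l==k
P=W[m][:,:2].astype(np.float32)
r=cv2.minAreaRect(P*1000);print("rect",r,np.median(z[m]),cv2.boxPoints(r))
b=np.zeros_like(box);b[135:175,305:390]=1
b&=(z>.2)&(z<.24);Q=W[b];print("bar top",len(Q),Q.mean(0),Q.min(0),Q.max(0))
d=Q[:,:2]-Q[:,:2].mean(0);print("dir",np.linalg.svd(d,full_matrices=False)[2][0])
f=np.zeros_like(box);f[214:232,276:325]=1;f&=z>.05
for u in range(278,325,3):
    q=W[:,u][f[:,u]]
    if len(q):print(u,np.round(np.median(q,0),3),len(q))
c=C["side"];W=pts(c)
for (u,v) in[(292,178),(291,180),(293,182),(297,195),(300,201)]:print(u,v,np.round(W[v,u],3))
E
```

```text
rect ((510.76373291015625, -57.007164001464844), (183.628662109375, 220.10671997070312), 9.397692680358887) 0.01182145804572276 [[ 402.21146   36.57713]
 [ 438.1519  -180.57549]
 [ 619.31604 -150.59146]
 [ 583.3756    66.56116]]
bar top 539 [ 0.6309838  -0.03570884  0.21924824] [ 0.6042805  -0.11357606  0.20027344] [0.65032194 0.03885612 0.22654072]
dir [ 0.16226557 -0.98674712]
281 [0.505 0.119 0.187] 5
284 [0.504 0.112 0.188] 9
287 [0.504 0.106 0.186] 7
290 [0.504 0.1   0.181] 5
293 [0.505 0.094 0.179] 4
296 [0.504 0.087 0.178] 4
299 [0.504 0.081 0.174] 4
302 [0.505 0.074 0.172] 5
305 [0.504 0.068 0.172] 5
308 [0.504 0.062 0.169] 5
311 [0.504 0.055 0.167] 5
314 [0.505 0.048 0.164] 4
317 [0.509 0.041 0.161] 8
320 [0.515 0.034 0.153] 6
292 178 [0.503 0.103 0.187]
291 180 [0.501 0.106 0.18 ]
293 182 [0.503 0.098 0.18 ]
297 195 [0.502 0.061 0.17 ]
300 201 [0.503 0.042 0.167]
```

Call:
step_arm([
  [1,0.05,-0.02,-0.06,-0.15],
  [1,0.1,-0.05,-0.06,-0.3],
  [1,0.16,-0.08,-0.06,-0.45],
  [1,0.21,-0.105,-0.06,-0.6],
  [1,0.27,-0.135,-0.06,-0.75],
  [1,0.327,-0.162,-0.06,-0.9],
  [1,0.35,-0.21,-0.06,-1.05],
  [1,0.38,-0.26,-0.06,-1.2],
  [1,0.41,-0.31,-0.06,-1.35],
  [1,0.44,-0.36,-0.06,-1.51],
  [1,0.46,-0.41,-0.06,-1.51],
  [1,0.48,-0.46,-0.06,-1.51],
  [1,0.508,-0.509,-0.06,-1.51],
  [1,0.508,-0.509,-0.06,-1.51],
  [1,0.508,-0.509,-0.06,-1.51],
  [1,0.508,-0.509,-0.06,-1.51],
  [1,0.508,-0.509,-0.06,-1.51],
])

```text
time: 2.22
tool_pos: [0.4986, 0.0975, 0.2868]
tool_rot: [3.142, 0.0, 1.735]
contact_force: [0.2, -0.8, -0.9]
opening: 0.0005
grip_force: 0.0
```

Call:
step_arm([
  [1,-0.003,0.001,0.05,0],
  [1,-0.003,0.001,0.09,0],
  [1,-0.003,0.001,0.1,0],
  [1,-0.002,-0.002,0.108,0],
  [1,0,-0.006,0.117,0],
  [1,0.002,-0.01,0.126,0],
  [1,0.003,-0.014,0.134,0],
  [1,0.003,-0.019,0.143,0],
  [1,0.002,-0.024,0.152,0],
  [1,0.002,-0.024,0.152,0],
])

```text
time: 3.48
tool_pos: [0.4741, 0.0967, 0.1339]
tool_rot: [-3.141, -0.001, 1.736]
contact_force: [-1.6, -0.1, 2.9]
opening: 0.0002
grip_force: 1.3
```

```bash
python3 - <<'E'
from h import *
c=snap("side");cv2.imwrite("pics/side1.png",cv2.resize(c["img"][100:340,200:460,::-1],None,fx=2.4,fy=2.4))
E
```

```text
(no output)
```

View pics/side1.png

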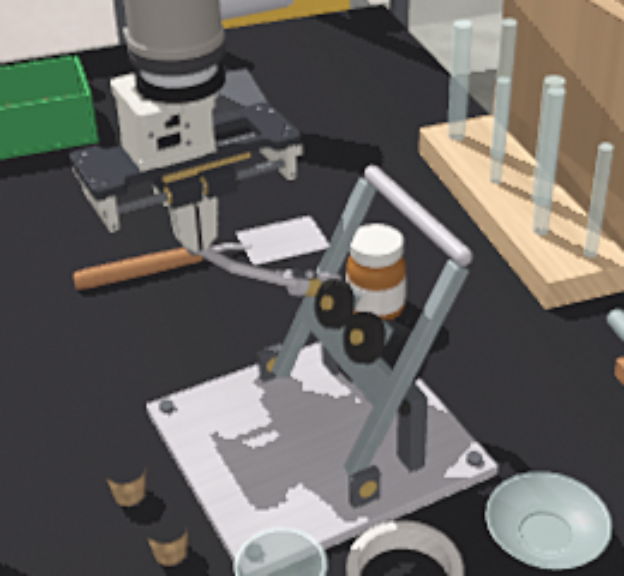

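The closed fingertips, at crop (195,245), are pressing the leg down while the frame still leans. I'll continue along the arc.

Call:
step_arm([
  [1,-0.003,-0.004,0.009,0],
  [1,-0.006,-0.008,0.0175,0],
  [1,-0.01,-0.011,0.023,0],
  [1,-0.014,-0.013,0.028,0],
  [1,-0.018,-0.016,0.033,0],
  [1,-0.022,-0.018,0.036,0],
  [1,-0.026,-0.02,0.04,0],
  [1,-0.031,-0.022,0.043,0],
  [1,-0.035,-0.024,0.045,0],
  [1,-0.035,-0.024,0.045,0],
  [1,-0.035,-0.024,0.045,0],
])

```text
time: 4.9
tool_pos: [0.4569, 0.0582, 0.0898]
tool_rot: [3.141, 0.0, 1.737]
contact_force: [0.4, 0.4, -0.4]
opening: 0.0004
grip_force: 0.0
```

```bash
python3 - <<'E'
from h import *
c=snap("side");cv2.imwrite("pics/side2.png",cv2.resize(c["img"][100:340,200:460,::-1],None,fx=2.4,fy=2.4))
E
```

```text
(no output)
```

View pics/side2.png

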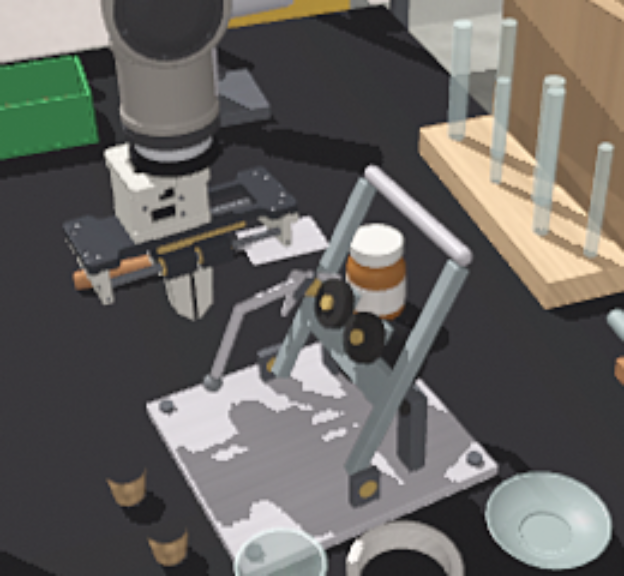

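The leg has snapped down to its stop, with the foot at crop (213,383), and the frame is still leaning. Next I'll retreat upward and go over the bar.

Call:
step_arm([
  [1,0.01,0,-0.04,0],
  [1,0.01,0,-0.1,0],
  [1,0.01,0,-0.16,0],
  [-1,0.01,0,-0.22,0],
  [-1,-0.03,0.04,-0.22,0],
  [-1,-0.06,0.08,-0.22,0],
  [-1,-0.09,0.12,-0.22,0],
  [-1,-0.122,0.157,-0.22,0],
  [-1,-0.122,0.157,-0.22,0],
  [-1,-0.122,0.157,-0.22,0],
  [-1,-0.122,0.157,-0.22,0],
])

```text
time: 6.32
tool_pos: [0.631, -0.0354, 0.3105]
tool_rot: [3.141, 0.0, 1.738]
contact_force: [0.5, -0.1, -0.0]
opening: 0.0757
grip_force: 0.0
```

```bash
python3 - <<'E'
from h import *
s=observe();print(s["tool_pos"],s["tool_rot"],s["opening"])
ex=np.array([.9866,.1633]);ey=np.array([-.1633,.9866]);O=np.array([.5365,-.052])
c=snap("side");W=pts(c);d=W[...,:2]-O;X=d@ex;Y=d@ey;Z=W[...,2]
m=(Z>.2)&(Z<.235)&(abs(Y)<.055)&(X>.05)&(X<.13)
if m.any():
    Q=np.c_[X[m],Y[m],Z[m]];print(m.sum(),Q.mean(0),Q.min(0),Q.max(0))
cv2.imwrite("pics/side3.png",cv2.resize(c["img"][60:320,200:460,::-1],None,fx=2.2,fy=2.2))
E
```

```text
[ 0.63103035 -0.03536886  0.31049165] [3.14095383e+00 1.78862803e-04 1.73771429e+00] 0.07565119069460428
287 [ 0.09418343 -0.00267378  0.22025467] [ 0.08856924 -0.05468417  0.2111301 ] [0.10367926 0.05428753 0.22557269]
```

View pics/side3.png

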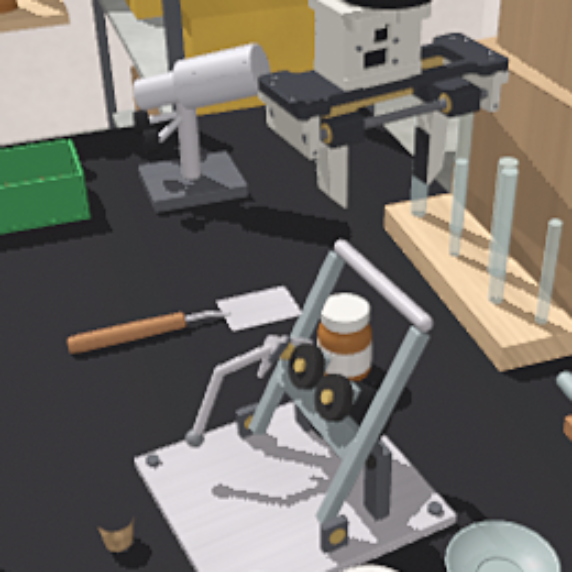

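The open fingers straddle the bar line with the leg down. The bar centre is at about plate x 0.096, z 0.217.

Call:
step_arm([
  [-1,0,0,0.03,0],
  [-1,0,0,0.06,0],
  [-1,0,0,0.085,0],
  [-1,0,0,0.1,0],
  [-1,0,0,0.112,0],
  [-1,0,0,0.112,0],
  [1,0,0,0.112,0],
  [1,0,0,0.112,0],
  [1,0,0,0.112,0],
  [1,0,0,0.112,0],
  [1,0,0,0.112,0],
  [1,0,0,0.112,0],
  [1,0,0,0.112,0],
], grip_force=15)

```text
time: 8.0
tool_pos: [0.6317, -0.0362, 0.1977]
tool_rot: [-3.142, 0.0, 1.737]
contact_force: [-0.3, -0.1, -0.0]
opening: 0.0263
grip_force: 0.0
```

Call:
step_arm([
  [1,0,0,0,0],
  [1,0,0,0,0],
  [1,0,0,0,0],
  [1,0,0,0,0],
])

```text
time: 8.5
tool_pos: [0.6322, -0.0362, 0.1981]
tool_rot: [3.14, 0.0, 1.737]
contact_force: [4.2, 1.0, 1.5]
opening: 0.0137
grip_force: 15.0
```

Call:
step_arm([
  [1,0,-0.0035,-0.0018,0],
  [1,0,-0.0076,-0.0037,0],
  [1,0,-0.0152,-0.0071,0],
  [1,0,-0.023,-0.0102,0],
  [1,0,-0.0309,-0.013,0],
  [1,0,-0.039,-0.0155,0],
  [1,0,-0.0471,-0.0177,0],
  [1,0,-0.0553,-0.0195,0],
  [1,0,-0.0635,-0.021,0],
  [1,0,-0.0719,-0.0222,0],
  [1,0,-0.0802,-0.023,0],
  [1,0,-0.0845,-0.0233,0],
  [1,0,-0.0886,-0.0235,0],
  [1,0,-0.0886,-0.0235,0],
  [1,0,-0.0886,-0.0235,0],
])

```text
time: 10.38
tool_pos: [0.5443, -0.0508, 0.221]
tool_rot: [-3.141, -0.0, 1.737]
contact_force: [1.0, 2.2, 1.9]
opening: 0.0132
grip_force: 15.0
```

```bash
python3 - <<'E'
from h import *
s=observe();print(s["tool_pos"],s["contact_force"],s["opening"],s["grip_force"])
c=snap("side");cv2.imwrite("pics/side4.png",cv2.resize(c["img"][100:340,200:460,::-1],None,fx=2.4,fy=2.4))
E
```

```text
[ 0.54429966 -0.05076945  0.22104643] [0.97946424 2.17228048 1.89130282] 0.013186723230497641 14.999704509973526
```

View pics/side4.png

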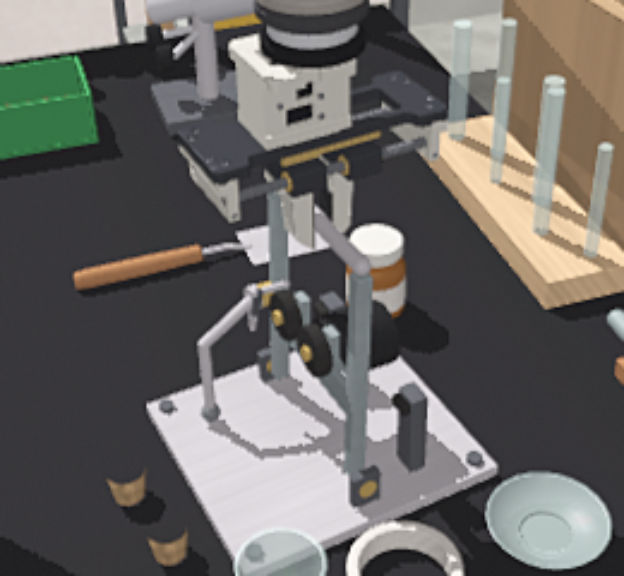

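The frame is nearly upright and the foot, at crop (211,411), sits just above the plate. Now I'll creep forward until the force rises.

Call:
step_arm([
  [1,0,-0.002,0,0],
  [1,0,-0.004,0,0],
  [1,0,-0.006,0,0],
  [1,0,-0.006,0,0],
  [1,0,-0.006,0,0],
])

```text
time: 11.05
tool_pos: [0.5384, -0.0518, 0.2212]
tool_rot: [3.142, -0.0, 1.737]
contact_force: [1.0, 3.7, 2.3]
opening: 0.0137
grip_force: 15.0
```

Call:
step_arm([
  [1,0,-0.001,0,0],
  [1,0,-0.001,0,0],
  [1,0,-0.001,0,0],
])

```text
time: 11.42
tool_pos: [0.5374, -0.0519, 0.2212]
tool_rot: [3.141, -0.0, 1.737]
contact_force: [0.7, 4.0, 2.6]
opening: 0.0134
grip_force: 15.0
```

Call:
step_arm([
  [1,0,-0.001,0,0],
  [1,0,-0.001,0,0],
  [1,0,-0.001,0,0],
])

```text
time: 11.8
tool_pos: [0.5366, -0.0521, 0.2212]
tool_rot: [3.141, -0.0, 1.737]
contact_force: [2.3, 3.9, 1.2]
opening: 0.0135
grip_force: 15.0
```

Call:
step_arm([
  [1,0,-0.0005,0,0],
  [1,0,-0.001,0,0],
  [1,0,-0.001,0,0],
  [1,0,-0.001,0,0],
])

```text
time: 12.3
tool_pos: [0.536, -0.0522, 0.2213]
tool_rot: [3.14, 0.0, 1.737]
contact_force: [4.2, 4.5, 1.3]
opening: 0.0135
grip_force: 15.0
```

Call:
step_arm([
  [1,0,-0.0005,0,0],
  [1,0,-0.001,0,0],
  [1,0,-0.001,0,0],
  [1,0,-0.001,0,0],
])

```text
time: 12.8
tool_pos: [0.5355, -0.0523, 0.2213]
tool_rot: [3.139, 0.0, 1.737]
contact_force: [5.7, 5.1, 0.8]
opening: 0.0134
grip_force: 15.0
```

Call:
step_arm([
  [1,0,0.0012,0,0],
  [1,0,0.0012,0,0],
  [1,0,0.0012,0,0],
  [1,0,0.0012,0,0],
  [1,0,0.0012,0,0],
  [1,0,0.0012,0,0],
])

```text
time: 13.55
tool_pos: [0.5361, -0.0522, 0.2213]
tool_rot: [3.14, 0.0, 1.737]
contact_force: [2.7, 4.7, 1.6]
opening: 0.0132
grip_force: 15.0
```

```bash
python3 - <<'E'
from h import *
for i in range(4):
    c=snap("side");s=observe();print(s["tool_pos"],s["contact_force"],s["grip_force"])
cv2.imwrite("pics/side5.png",cv2.resize(c["img"][100:340,200:460,::-1],None,fx=2.4,fy=2.4))
E
```

```text
[ 0.53610392 -0.0522082   0.22126359] [2.98893014 5.06426631 2.69748318] 14.998952597379684
[ 0.53611253 -0.05221575  0.22126755] [2.36059563 5.30355188 1.00538524] 14.99892845749855
[ 0.53610738 -0.05220739  0.22125985] [2.85698906 4.18931577 0.55029474] 14.998898953199387
[ 0.53611819 -0.05218776  0.22126547] [2.67449337 5.59488785 1.56539931] 14.9989615380764
```

View pics/side5.png

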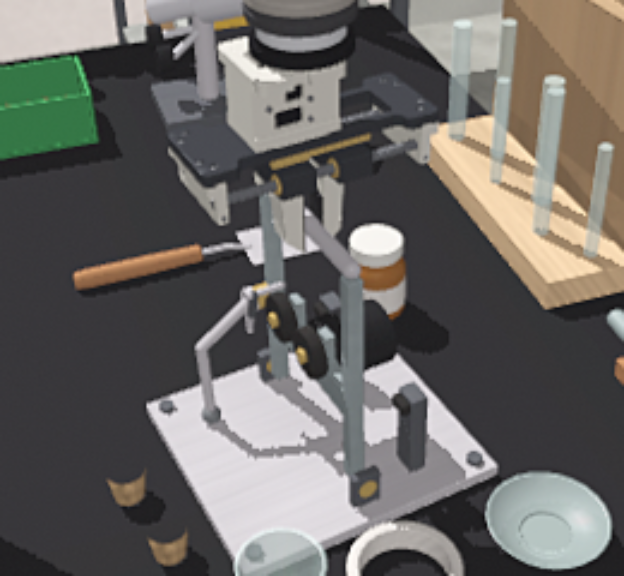

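The frame is upright and the foot, at crop (211,413), is on the plate. The push is about 3.5 N, roughly 2 N of it beyond holding. Everything else is where it started, so I'm handing in.

```bash
python3 -c "
from cell import *
print(hand_in())"
```

```text
the job is handed in; nothing more can be done
None
```

I flipped the leg down to its stop while the frame still leaned, then raised the frame upright; it was handed in at about 14 s, still held in the gripper with the foot pressing lightly on the plate (about 5 N, estimated from the wrist force).

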